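Hold the spare-fittings case open

ROBOT

A 6-joint arm with a two-finger parallel gripper is mounted at the origin on a cart in front of the work surface, level with it; the furniture and walls round the work are solid. World frame = base frame: x ahead of the robot, y to its left, z up, the work surface at z = 0. Lengths are in m, angles in degrees, forces in N, time in s.
With the tool pointing down it reaches from about 0.4 to 0.825 m from the base axis. Payload 7 kg.
Tool frame: the origin (TCP) lies between the finger pads; the fingertips stand 11 mm ahead of it and the grasp point (between the pads) lies 8 mm behind it; z points along the fingers, y is the direction in which the jaws open and shut (so a half turn about z gives the same grasp; the last joint's range is limited). The gripper opens to 88 mm and grips with 3 to 60 N. Pads are 19 mm wide; open, the fingers measure 130 mm over their backs; the gripper's body (78 mm by 193 mm) begins 47 mm behind the grasp point.
Start: joints at [-52.592, 20.546, 0.682, 0, -70.136, -16.507], TCP at [0.241, -0.631, 0.238] pointing down, gripper open.
Joint ranges: [-176.03, 176.03], [-82.01, 121.73], [-58.28, 71.71], [-173.87, 95.51], [-174.79, -0.11], [-173.66, 173.66]. Speed limits (degrees/s): [136.94, 136.94, 172.46, 180, 180, 180].

INTERFACE

Orientations are given as [roll, pitch, yaw] about the fixed x, y, z axes, in that order (R = Rz(yaw) Ry(pitch) Rx(roll)).
In Python, from plant import r gives the robot as it stands.
- The arm moves only by the shell command python3 -m inch 'ROWS' [OPENING] [FORCE]. ROWS is JSON, a list of rows, each an object of numbers: "x", "y", "z": the shift along the tool's x, y, z as a fraction of full scale; "yaw": the turn about the tool's z as a fraction of full scale. In form: [{"x": .., "y": .., "z": .., "yaw": ..}, ...]. A call has 1 to 5 rows; each row shifts and turns the pose as measured when the row begins, along the tool's axes as they then stand; what a row does not reach is not made up. Full scale, the value 1, is 0.025 m for a shift and 4 degrees for a turn. A row lasts 1/12 s, in which the tool goes at most 41.7 mm and 7.16 degrees, less where a joint would pass 70% of its speed; a pose out of reach is approached as far as the arm can. A call with a number of a shift or a turn outside -1 to 1 is refused whole. A call with a gripper value outside its range is refused whole. OPENING is the opening, from -1 (shut) to 1 (fully open), set as the call begins (- or left out, the last holds). The fingers move at their own pace and stop on an object; FORCE is the grip in N (left out, the last holds). Time passes only in rows, so rows that do not move let the fingers close. It gives the time, the measured TCP pose, the force and the opening at its end, in the units of the state.
- r.get_state(): the state, without advancing time (a new reading comes with each control period).
- r.capture(name): name is "scene" or "top" or "wrist"; returns (picture, depth): 480x640x3 uint8, red, green, blue; 480x640 float32, m along the optical axis (not along the pixel's ray), 0 where there is no reading.
- r.camera_info(name): a dict with "mtx" (3x3 intrinsics, pixels), "pose" (4x4, takes a point from camera to world coordinates). Camera axes: x right, y down, z forward; pixel columns grow to the right and rows downward; lengths in m; the calibration is good to about 2 mm. A picture is of the moment at which its call begins: read the wrist's pose just before it. camera_info takes no time and is no camera call; for the wrist camera it gives the pose at the moment of the call.
- r.close_job(): hands the job in, once; it reports no verdict.
The state is a dict: "time_s": time; "joints": joint angles; "qd": joint speeds; "joint_torque": joint torques, N m; "tcp_pos": TCP position; "eef_rot": TCP orientation; "contact_force": force on the tool from outside, world axes, zero at the start; "moment": the same for the moment, N m; "gripper_width": finger opening in m.
Only numpy, scipy, OpenCV 4.12 (cv2) and the standard library are available. Lean on these libraries where they do the work, as an engineer would, in place of code of your own. Each camera call takes 0.05 s, during which the arm holds its last target. There are 200 camera calls.

TASK

I need both hands in the spare-fittings case: first take the roll of tape off its blue lid and lay it flat in the green tray, then lift the lid by its black tab and hold it open at 50 degrees. The lid falls shut if let go, so finish still holding it there, steady within about 5 degrees, with the tab in the gripper; leave everything else standing where it is.

Things in the scene. Friction and masses are not known exactly. Their poses are not given: they have to be found in the camera images.
- case: Spare-fittings case, grey plastic, open box under a blue hinged lid, 130 mm deep (its x) by 190 mm wide (its y) by 80 mm high, fixed to the worktop. Origin at the centre of its underside; its x axis points from its front (tab side, towards the robot) to its hinge side, z up.
- lid_angle (a joint): Opening angle of the blue lid in rad: 0 shut, grows as the tab side is lifted, stop at 1.75; 50 degrees is 0.873. The lid weighs about 0.2 to 0.45 kg, has no stay or spring and falls shut if let go. It overhangs the case by about 2 mm; when shut its upper face is 90 to 91 mm above the worktop.
- lid_hinge (a point): Middle of the lid's hinge line, on the case's far upper edge, 80 mm above the worktop; the hinge line runs along the case's y axis. Fixed.
- lid: The blue lid with its tab, plate 134 by 196 by 8 mm; origin on the hinge line; its axes turn with it and are the case's when shut. Surroundings: above the back of the worktop hangs a shelf rack full of bottles: its front edge is at x = 0.61 m and its underside 0.42 m above the worktop, so arm and wrist must stay in front of it when they swing across.
- lid_tab (a point): Black grip tab of the lid: a short disc 26 mm in diameter and 20 mm wide, axis along the hinge line, with flat ends to pinch, on a 14 mm wide neck that stands out from the middle of the lid's front edge. Origin at the disc's centre, which when shut is 167 mm in front of the hinge line, 6 mm above it and 86 mm above the worktop (37 mm clear of the case's front wall).
- tape_center (a point): Centre (half-way up) of the loose white roll of thread-seal tape, 52 mm in diameter, 15 mm high, flat on the lid at the start; z is its axis. About 20 g.
- tape: The same roll of tape; origin at the centre of its underside.
- tray: Shallow green parts tray, empty, 150 mm (its x) by 170 mm (its y) by 16 mm high outside, walls and floor 4 mm thick, fixed to the worktop; origin at the centre of its underside, z up.
- tin: Bystander, loose: dark green and grey tea tin, 74 mm across, 92 mm high; origin at the centre of its underside.
- strainer: Bystander, loose: steel mesh tea strainer, 82 mm across, 61 mm high; origin at the centre of its underside.
- valve: Bystander, loose: brass ball valve with red lever, 115 mm long; origin at the centre of its underside near the fitting.
- cap_grey: Bystander, loose: grey bottle cap, 69 mm across, 24 mm high; origin at the centre of its underside.
- cap_black: Bystander, loose: black bottle cap, 57 mm across, 24 mm high; origin at the centre of its underside.
- mug: Bystander, loose: white mug, 80 mm across, 95 mm high; origin at the centre of its underside (the handle stands out to its +y).
- spoon: Bystander, loose: teaspoon, 132 mm long; origin at the centre of its underside.
There are look-alikes about, which are no part of the job. Leave any purple look-alike of the tape alone.

How it is judged:
By the outcome, as a careful person would: the job done as asked, in the order asked, and still so for the second after the job is handed in, while the arm keeps its last pose, push and grip.
It also fails if it takes over 72 s, if anything falls off the work surface, if the arm or the gripper's body presses on something with over 40 N, if the wrist force passes 120 N, or if a joint passes its speed limit or range.

## Working session

There is one attempt and no reset: what is moved stays moved. The work goes in short steps, Python scripts to look and compute and a shell command to move; the robot and the scene stay as the last step left them, time stands still between calls to the robot, and variables do not carry over. Pictures are saved under pics/ and viewed, about 8 in all and at most 12, crops included, and the job is handed in when it is done.

```bash
ls; mkdir -p pics; cat > h.py <<'E'
import numpy as np, cv2
from plant import r
def snap(cam,name):
    K=np.array(r.camera_info(cam)["mtx"]);P=np.array(r.camera_info(cam)["pose"])
    im,d=r.capture(cam); cv2.imwrite(f"pics/{name}.png",im[:,:,::-1]); np.savez(f"pics/{name}.npz",im=im,d=d,K=K,P=P)
def pt(name,u,v,z=None):
    f=np.load(f"pics/{name}.npz");K,P,d=f["K"],f["P"],f["d"]
    ray=np.linalg.inv(K)@[u,v,1]
    if z is None: 
        w=d[int(v)-1:int(v)+2,int(u)-1:int(u)+2]; w=w[w>0]; s=np.median(w) if len(w) else 0
    else: s=(z-P[2,3])/(P[:3,:3]@ray)[2]
    return (P[:3,:3]@(ray*s)+P[:3,3]).round(4)
E
python3 - <<'E'
from h import *
snap("scene","s0");snap("top","t0")
s=r.get_state();print(s)
E
```

```text
pics
{'time_s': 0.1, 'joints': array([-5.25903952e+01,  2.05881471e+01,  6.39047928e-01, -1.89120262e-02,
       -7.01347078e+01, -1.65079606e+01]), 'qd': array([-0.01733738, -0.1265258 ,  0.12561456,  0.07173349, -0.02936835,
        0.05834479]), 'joint_torque': array([-4.57777533e-04, -5.84163988e+01,  2.93755835e+01,  7.01553404e+00,
        1.02337101e-02, -6.09327731e-05]), 'tcp_pos': array([ 0.24066305, -0.63019278,  0.23670364]), 'eef_rot': array([ 1.79914595e+02, -6.76944483e-03, -1.59104790e+02]), 'contact_force': array([-0.04587284, -0.44332858, -0.08235526]), 'moment': array([-0.00561631,  0.04885043,  0.04529446]), 'gripper_width': 0.087422670335178}
```

View pics/t0.png

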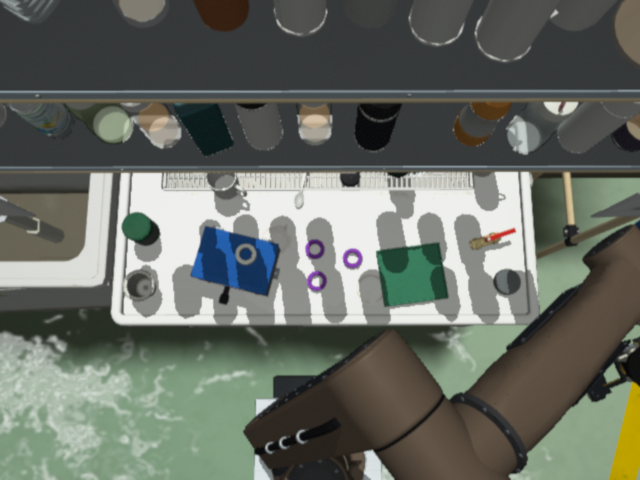

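View pics/s0.png

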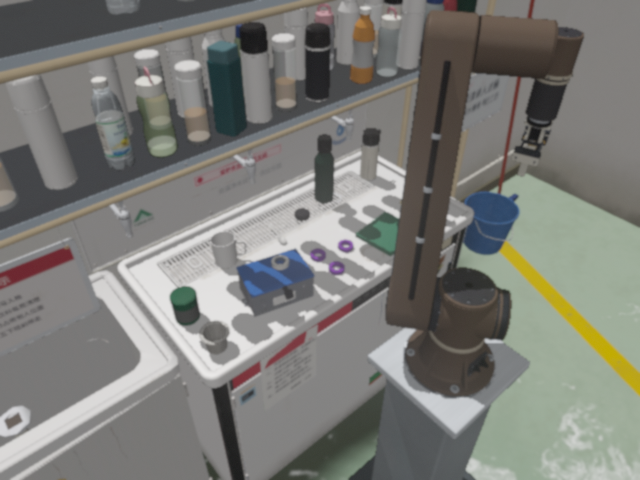

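The top view shows the blue lid around (236,262), the tape roll at (246,254), the black tab at (224,296), and the green tray at (411,274). I'll enlarge that area and measure.

```bash
python3 - <<'E'
from h import *
im=cv2.imread("pics/t0.png");c=im[215:325,110:310];cv2.imwrite("pics/t0c.png",cv2.resize(c,None,fx=4,fy=4,interpolation=cv2.INTER_CUBIC))
f=np.load("pics/t0.npz");print(f["K"].round(1),f["P"].round(3))
hsv=cv2.cvtColor(im,cv2.COLOR_BGR2HSV)
for n,lo,hi in (("blue",(105,120,40),(120,255,255)),("green",(60,80,20),(90,255,200))):
    m=cv2.inRange(hsv,lo,hi);m[:190]=0;m[325:]=0
    if n=="green":m[:,:360]=0
    else: m[:,320:]=0
    rc=cv2.minAreaRect(cv2.findNonZero(m));print(n,rc)
    for u,v in cv2.boxPoints(rc): print(u,v,pt("t0",u,v,0.09 if n=="blue" else 0.016))
print("center tray",pt("t0",411,274))
for n,u,v in (("tape",246,254),("taperim",238,254),("tab",224,296),("lid",215,262)): print(n,pt("t0",u,v),pt("t0",u,v,0.09))
E
```

```text
[[569.1   0.  324.5]
 [  0.  569.1 233.7]
 [  0.    0.    1. ]] [[-1.000e-03 -9.810e-01  1.920e-01  2.830e-01]
 [-1.000e+00  1.000e-03 -1.000e-03 -1.700e-02]
 [ 1.000e-03 -1.920e-01 -9.810e-01  1.508e+00]
 [ 0.000e+00  0.000e+00  0.000e+00  1.000e+00]]
blue ((234.52944946289062, 260.3823547363281), (78.33900451660156, 52.872764587402344), 14.03624439239502)
190.11769 276.52942 [0.4518 0.3172 0.09  ]
202.94121 225.23529 [0.5829 0.2903 0.09  ]
278.94122 244.23529 [0.5335 0.0961 0.09  ]
266.11768 295.52942 [0.4041 0.1262 0.09  ]
green ((411.82000732421875, 274.239990234375), (55.57859802246094, 63.78103256225586), 81.8698959350586)
376.32 251.23999 [ 0.5274 -0.1568  0.016 ]
439.46002 242.21997 [ 0.5515 -0.3255  0.016 ]
447.32 297.24 [ 0.4053 -0.3401  0.016 ]
384.18 306.26 [ 0.3821 -0.1745  0.016 ]
center tray [ 0.4681 -0.2489  0.0036]
tape [0.5085 0.1787 0.091 ] [0.5087 0.1788 0.09  ]
taperim [0.5066 0.197  0.1032] [0.5087 0.199  0.09  ]
tab [0.4026 0.2298 0.0958] [0.4031 0.2308 0.09  ]
lid [0.4884 0.2562 0.09  ] [0.4884 0.2562 0.09  ]
```

View pics/t0c.png

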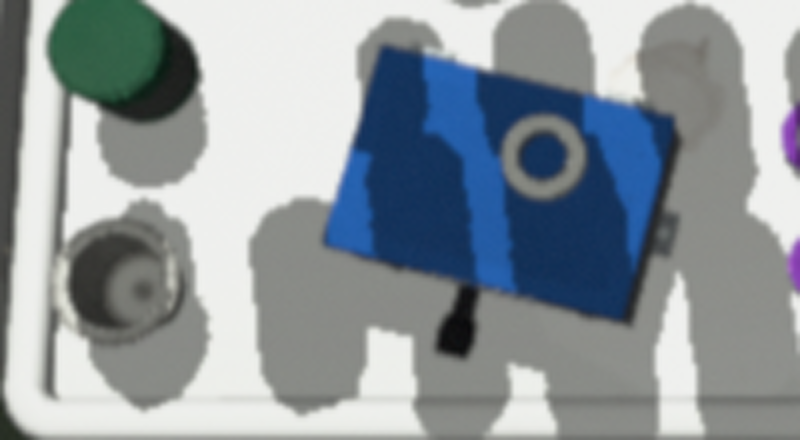

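The crop gives the lid corners, with case yaw about -14.5°. The tape is at about (0.509,0.179) and the tab at about (0.399,0.231). The tray centre is about (0.467,-0.249). Next I'll turn the jaws onto the case's y axis.

```bash
cat >> h.py <<'E'
def to(x,y,z,yaw=None):
    s=r.get_state();from scipy.spatial.transform import Rotation as R
    M=R.from_euler("xyz",s["eef_rot"],degrees=True).as_matrix()
    print("t",round(s["time_s"],2),"tcp",s["tcp_pos"].round(4),"rot",s["eef_rot"].round(1),"j",s["joints"].round(0),"w",round(s["gripper_width"],4),"F",s["contact_force"].round(1))
    print("units xyz",(M.T@(np.array([x,y,z])-s["tcp_pos"])/0.025).round(2), "yaw", None if yaw is None else round(-((yaw-s["eef_rot"][2]+180)%360-180)/4,2))
E
A='python3 -m inch'
$A '[{"yaw":1},{"yaw":1},{"yaw":1},{"yaw":1},{"yaw":1}]'
$A '[{"yaw":1},{"yaw":1},{"yaw":1},{"yaw":0.85},{"yaw":0}]'
python3 -c "
from h import *
to(.5,.18,.238,165.5)"
```

```text
t 0.1 tcp [ 0.2407 -0.6302  0.2367] rot [ 179.9   -0.  -159.1] j [-53.  21.   1.  -0. -70. -17.] w 0.0874 F [-0.  -0.4 -0.1]
units xyz [-2.125e+01  2.658e+01 -1.000e-02] yaw 8.85validation failed for argument at $[0]...
validation failed for argument at $[0]...
```

```bash

python3 -m inch '[{"x":0,"y":0,"z":0,"yaw":1},{"x":0,"y":0,"z":0,"yaw":1},{"x":0,"y":0,"z":0,"yaw":1},{"x":0,"y":0,"z":0,"yaw":1},{"x":0,"y":0,"z":0,"yaw":1}]' && python3 -m inch '[{"x":0,"y":0,"z":0,"yaw":1},{"x":0,"y":0,"z":0,"yaw":1},{"x":0,"y":0,"z":0,"yaw":1},{"x":0,"y":0,"z":0,"yaw":0.85},{"x":0,"y":0,"z":0,"yaw":0}]'
python3 -c "
from h import *
to(.49,.18,.238,165.5)"
```

```text
time_s: 0.52
tcp_pos: [0.2402, -0.6289, 0.2338]
eef_rot: [179.7, -0.2, -179.8]
contact_force: [0.0, 0.0, -0.3]
gripper_width: 0.0878
time_s: 0.93
tcp_pos: [0.2396, -0.6276, 0.2309]
eef_rot: [179.5, -0.5, 163.7]
contact_force: [-0.5, 1.2, 0.7]
gripper_width: 0.0876
t 0.93 tcp [ 0.2396 -0.6276  0.2309] rot [179.5  -0.5 163.7] j [-53.  21.   0.  -0. -70. -54.] w 0.0876 F [-0.5  1.2  0.7]
units xyz [-5.600e-01  3.382e+01  1.000e-02] yaw -0.44
```

```bash

python3 -m inch '[{"x":-0.2,"y":1,"z":-0.03,"yaw":-0.4},{"x":-0.2,"y":1,"z":-0.03,"yaw":0},{"x":-0.2,"y":1,"z":-0.03,"yaw":0},{"x":-0.2,"y":1,"z":-0.03,"yaw":0},{"x":-0.2,"y":1,"z":-0.03,"yaw":0}]' && python3 -m inch '[{"x":-0.2,"y":1,"z":-0.03,"yaw":0},{"x":-0.2,"y":1,"z":-0.03,"yaw":0},{"x":-0.2,"y":1,"z":-0.03,"yaw":0},{"x":-0.2,"y":1,"z":-0.03,"yaw":0},{"x":-0.2,"y":1,"z":-0.03,"yaw":0}]'
python3 -c "
from h import *
to(.49,.18,.238,165.5)"
```

```text
time_s: 1.35
tcp_pos: [0.2942, -0.5119, 0.2313]
eef_rot: [179.3, -0.8, 165.6]
contact_force: [0.6, -0.3, 0.5]
gripper_width: 0.0876
time_s: 1.77
tcp_pos: [0.35, -0.3905, 0.2352]
eef_rot: [179.2, -0.8, 166.3]
contact_force: [0.2, -0.6, -0.4]
gripper_width: 0.0876
t 1.77 tcp [ 0.35   -0.3905  0.2352] rot [179.2  -0.8 166.3] j [-27.   7. -17.  -1. -67. -76.] w 0.0876 F [ 0.2 -0.6 -0.4]
units xyz [-2.000e-02  2.349e+01  2.100e-01] yaw 0.19
```

```bash

python3 -m inch '[{"x":0,"y":1,"z":-0.03,"yaw":0},{"x":0,"y":1,"z":-0.03,"yaw":0},{"x":0,"y":1,"z":-0.03,"yaw":0},{"x":0,"y":1,"z":-0.03,"yaw":0},{"x":0,"y":1,"z":-0.03,"yaw":0}]' && python3 -m inch '[{"x":0,"y":1,"z":-0.03,"yaw":0},{"x":0,"y":1,"z":-0.03,"yaw":0},{"x":0,"y":1,"z":-0.03,"yaw":0},{"x":0,"y":1,"z":-0.03,"yaw":0},{"x":0,"y":1,"z":-0.03,"yaw":0}]' && python3 -m inch '[{"x":0,"y":1,"z":-0.03,"yaw":0},{"x":0,"y":1,"z":-0.03,"yaw":0},{"x":0,"y":1,"z":-0.03,"yaw":0},{"x":0,"y":1,"z":-0.03,"yaw":0},{"x":0,"y":1,"z":-0.03,"yaw":0}]' && python3 -m inch '[{"x":0,"y":1,"z":-0.03,"yaw":0},{"x":0,"y":1,"z":-0.03,"yaw":0},{"x":0,"y":0.7,"z":-0.03,"yaw":0},{"x":0,"y":0.3,"z":-0.03,"yaw":0},{"x":0,"y":0,"z":-0.03,"yaw":0}]'
python3 -c "
from h import *
to(.49,.18,.238,165.5)
snap('wrist','w1')"
```

```text
time_s: 2.18
tcp_pos: [0.3801, -0.2627, 0.2401]
eef_rot: [179.2, -0.9, 167.0]
contact_force: [-0.1, -0.4, 0.1]
gripper_width: 0.0875
time_s: 2.6
tcp_pos: [0.4073, -0.1345, 0.2458]
eef_rot: [179.1, -0.9, 167.6]
contact_force: [0.8, -0.1, 0.3]
gripper_width: 0.0874
time_s: 3.02
tcp_pos: [0.4329, -0.0059, 0.2521]
eef_rot: [179.1, -0.8, 168.3]
contact_force: [0.9, -0.1, -0.3]
gripper_width: 0.0879
time_s: 3.43
tcp_pos: [0.448, 0.0751, 0.2572]
eef_rot: [179.0, -0.8, 169.2]
contact_force: [-0.3, -0.0, -0.5]
gripper_width: 0.0875
t 3.43 tcp [0.448  0.0751 0.2572] rot [179.   -0.8 169.2] j [  33.   -1.  -23.   -1.  -68. -134.] w 0.0875 F [-0.3 -0.  -0.5]
units xyz [-0.87  4.42  0.83] yaw 0.93
```

View pics/w1.png

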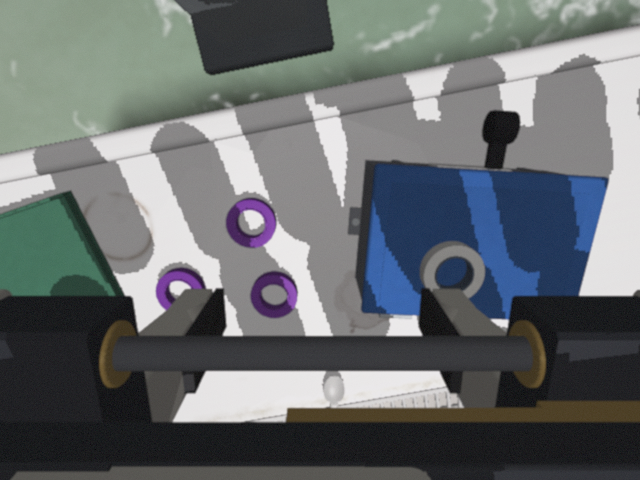

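The wrist view shows the ring at about (453,271), the tab disc at about (501,127), and the front lid corners at about (372,163) and (607,178). I'll measure these.

```bash
python3 - <<'E'
from h import *
im=cv2.imread("pics/w1.png");cv2.imwrite("pics/w1c.png",cv2.resize(im[95:330,340:625],None,fx=2.6,fy=2.5,interpolation=cv2.INTER_CUBIC))
f=np.load("pics/w1.npz");d=f["d"];K,P=f["K"],f["P"]
v,u=np.mgrid[0:480,0:640];X=np.stack([(u-K[0,2])/K[0,0]*d,(v-K[1,2])/K[1,1]*d,d],-1)@P[:3,:3].T+P[:3,3]
hsv=cv2.cvtColor(im,cv2.COLOR_BGR2HSV)
m=(X[...,2]>.097)&(X[...,2]<.112)&(hsv[...,1]<60)&(d>0)&(u>410)&(u<495)&(v>235)&(v<300)
p=X[m];print("tape",m.sum(),p[:,:2].min(0),p[:,:2].max(0),np.median(p[:,2]))
(c,rad)=cv2.minEnclosingCircle(np.ascontiguousarray(p[:,None,:2]*1000,np.float32));print(c,rad)
b=cv2.inRange(hsv,(100,120,40),(120,255,255))>0
q=X[b&(abs(X[...,2]-.09)<.006)];print("lid",len(q),np.median(q[:,2]));rc=cv2.minAreaRect((q[:,None,:2]*1000).astype(np.float32));print(rc,cv2.boxPoints(rc))
t=(hsv[...,2]<60)&(u>475)&(u<525)&(v>105)&(v<148)&(abs(X[...,2]-.09)<.015);p=X[t];print("tab",t.sum(),p.min(0),p.max(0))
print(pt("w1",501,127),pt("w1",501,127,.097))
E
```

```text
tape 1642 [0.48050331 0.15392732] [0.53040659 0.20556802] 0.10375741273445291
(506.4494323730469, 180.03892517089844) 26.382707595825195
lid 27198 0.09040011747055365
((493.61322021484375, 207.86524963378906), (194.0546417236328, 133.02670288085938), 75.85783386230469) [[405.40915 130.0297 ]
 [534.4042   97.52747]
 [581.81726 285.7008 ]
 [452.82227 318.20303]]
tab 1105 [0.38271699 0.22086028 0.07524799] [0.41231914 0.24317579 0.10060285]
[0.3954 0.2283 0.0983] [0.3955 0.2289 0.097 ]
```

View pics/w1c.png

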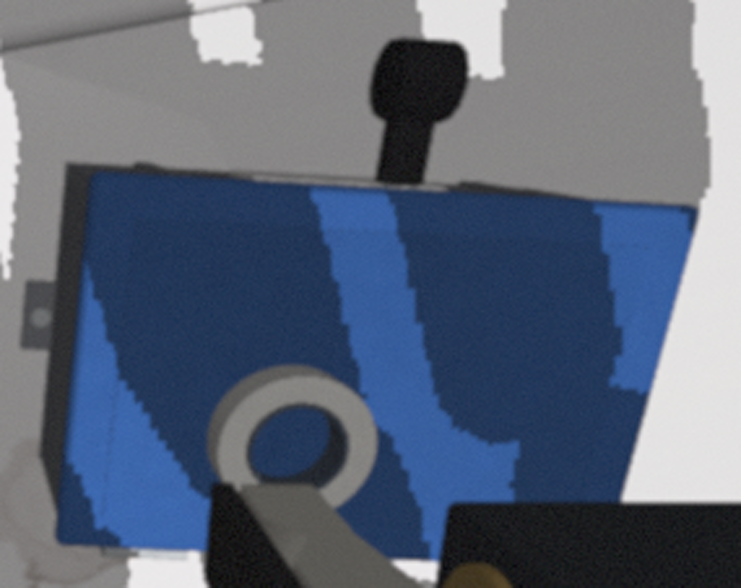

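The lid measures 194x133 mm at z 0.0904, which fits the given sizes. The tape centre is (0.506,0.180), the tab about (0.397,0.232), and the jaw yaw should be 166°. Next I'll move over the tape.

```bash
python3 -c "
from h import *
to(.5064,.180,.14,166)"
python3 -m inch '[{"x":-0.3,"y":1,"z":0.8,"yaw":0.4},{"x":-0.3,"y":1,"z":0.8,"yaw":0.4},{"x":-0.3,"y":1,"z":0.8,"yaw":0},{"x":-0.3,"y":0.8,"z":0.8,"yaw":0},{"x":-0.2,"y":0.5,"z":0.8,"yaw":0}]'
python3 -c "
from h import *
to(.5064,.180,.125,166)"
```

```text
t 3.48 tcp [0.4479 0.0745 0.2573] rot [179.   -0.8 169.2] j [  33.   -1.  -23.   -1.  -68. -134.] w 0.088 F [-0.3 -0.4 -0.2]
units xyz [-1.57  4.5   4.75] yaw 0.8
time_s: 3.9
tcp_pos: [0.5086, 0.172, 0.162]
eef_rot: [178.6, -0.3, 165.9]
contact_force: [0.5, 0.5, -0.2]
gripper_width: 0.0875
t 3.9 tcp [0.5086 0.172  0.162 ] rot [178.6  -0.3 165.9] j [  39.   11.  -23.   -1.  -55. -142.] w 0.0875 F [ 0.5  0.5 -0.2]
units xyz [0.15 0.25 1.49] yaw -0.04
```

```bash

python3 -m inch '[{"x":0.1,"y":0.2,"z":0.6,"yaw":0},{"x":0,"y":0,"z":0.5,"yaw":0},{"x":0,"y":0,"z":0.3,"yaw":0},{"x":0,"y":0,"z":0,"yaw":0}]'
python3 -c "
from h import *
to(.5064,.180,.1048,166)"
```

```text
time_s: 4.23
tcp_pos: [0.5069, 0.1753, 0.1201]
eef_rot: [179.0, -0.6, 165.9]
contact_force: [0.7, 0.5, -0.5]
gripper_width: 0.0876
t 4.23 tcp [0.5069 0.1753 0.1201] rot [179.   -0.6 165.9] j [  39.   14.  -25.   -1.  -51. -142.] w 0.0876 F [ 0.7  0.5 -0.5]
units xyz [0.06 0.17 0.62] yaw -0.03
```

```bash

python3 -m inch '[{"x":0.05,"y":0.17,"z":0.25,"yaw":0},{"x":0,"y":0,"z":0.15,"yaw":0},{"x":0,"y":0,"z":0.1,"yaw":0},{"x":0,"y":0,"z":0.0,"yaw":0}]'
python3 -c "
from h import *
to(.5064,.180,.1048,166)"
```

```text
time_s: 4.57
tcp_pos: [0.5074, 0.1786, 0.1087]
eef_rot: [178.9, -0.5, 165.8]
contact_force: [0.6, -0.3, -0.2]
gripper_width: 0.0882
t 4.57 tcp [0.5074 0.1786 0.1087] rot [178.9  -0.5 165.8] j [  39.   15.  -26.   -1.  -49. -143.] w 0.0882 F [ 0.6 -0.3 -0.2]
units xyz [0.05 0.04 0.16] yaw -0.04
```

```bash

python3 -m inch '[{"x":0.03,"y":0.03,"z":0.1,"yaw":0},{"x":0,"y":0,"z":0.03,"yaw":0}]'
python3 -m inch '[{"x":0,"y":0,"z":-0.02,"yaw":0},{"x":0,"y":0,"z":-0.02,"yaw":0},{"x":0,"y":0,"z":-0.02,"yaw":0},{"x":0,"y":0,"z":-0.02,"yaw":0},{"x":0,"y":0,"z":-0.02,"yaw":0}]' -1 12
python3 -m inch '[{"x":0,"y":0,"z":-0.02,"yaw":0},{"x":0,"y":0,"z":-0.02,"yaw":0},{"x":0,"y":0,"z":-0.02,"yaw":0},{"x":0,"y":0,"z":-0.02,"yaw":0}]'
```

```text
time_s: 4.73
tcp_pos: [0.5074, 0.1798, 0.1064]
eef_rot: [178.8, -0.5, 165.8]
contact_force: [-0.2, -0.3, -0.1]
gripper_width: 0.0878
time_s: 5.15
tcp_pos: [0.5077, 0.1802, 0.1101]
eef_rot: [178.7, -0.4, 165.9]
contact_force: [-0.3, -0.4, -0.1]
gripper_width: 0.0596
time_s: 5.48
tcp_pos: [0.5077, 0.1802, 0.1125]
eef_rot: [178.7, -0.4, 165.9]
contact_force: [-0.4, 0.2, -0.2]
gripper_width: 0.0503
```

The arm rose 6 mm because I overcompensated for sag, so the grip is shallow. I'll open, lower and regrip.

```bash

python3 -m inch '[{"x":0,"y":0,"z":0,"yaw":0},{"x":0,"y":0,"z":0,"yaw":0},{"x":0,"y":0,"z":0.15,"yaw":0},{"x":0,"y":0,"z":0.12,"yaw":0},{"x":0,"y":0,"z":0,"yaw":0}]' 0.7
python3 -c "
from h import *
to(.5064,.180,.105,166)"
```

```text
time_s: 5.9
tcp_pos: [0.5079, 0.1805, 0.1053]
eef_rot: [178.7, -0.4, 165.9]
contact_force: [0.2, -0.3, -0.5]
gripper_width: 0.0734
t 5.9 tcp [0.5079 0.1805 0.1053] rot [178.7  -0.4 165.9] j [  40.   15.  -26.   -1.  -48. -143.] w 0.0734 F [ 0.2 -0.3 -0.5]
units xyz [ 0.05 -0.03  0.01] yaw -0.03
```

```bash

python3 -m inch '[{"x":0,"y":0,"z":0,"yaw":0},{"x":0,"y":0,"z":0,"yaw":0},{"x":0,"y":0,"z":0,"yaw":0},{"x":0,"y":0,"z":0,"yaw":0},{"x":0,"y":0,"z":0,"yaw":0}]' -1 12
python3 -m inch '[{"x":0,"y":0,"z":0,"yaw":0},{"x":0,"y":0,"z":0,"yaw":0}]'
python3 -m inch '[{"x":0,"y":0,"z":-0.4,"yaw":0},{"x":0,"y":0,"z":-0.7,"yaw":0},{"x":0,"y":0,"z":-0.7,"yaw":0},{"x":0,"y":0,"z":-0.4,"yaw":0},{"x":0,"y":0,"z":0,"yaw":0}]'
python3 -c "
from h import *
to(.466,-.248,.14,166); snap('wrist','w2')"
```

```text
time_s: 6.32
tcp_pos: [0.5076, 0.1803, 0.1047]
eef_rot: [178.7, -0.4, 165.9]
contact_force: [0.2, 0.2, -1.3]
gripper_width: 0.0508
time_s: 6.48
tcp_pos: [0.5077, 0.1803, 0.1048]
eef_rot: [178.7, -0.4, 165.9]
contact_force: [-0.8, -0.5, 0.3]
gripper_width: 0.0508
time_s: 6.9
tcp_pos: [0.5073, 0.1784, 0.1638]
eef_rot: [178.8, -0.5, 165.9]
contact_force: [0.7, -0.5, -0.6]
gripper_width: 0.0508
t 6.9 tcp [0.5073 0.1784 0.1638] rot [178.8  -0.5 165.9] j [  39.   11.  -22.   -1.  -56. -143.] w 0.0508 F [ 0.7 -0.5 -0.6]
units xyz [ -2.57 -16.96   0.58] yaw -0.03
```

View pics/w2.png

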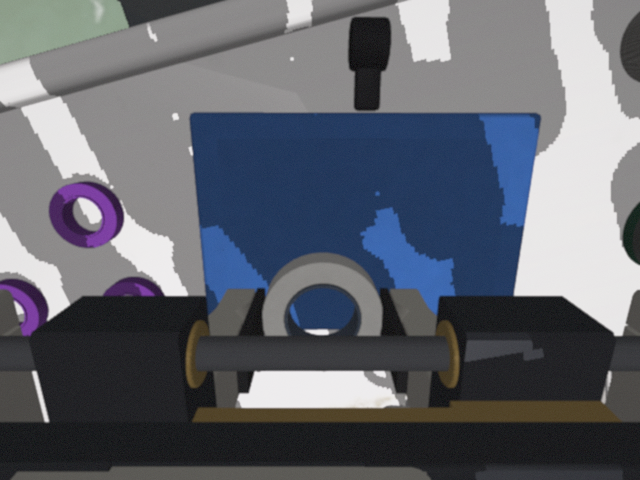

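The picture shows the tape held between the fingers at (322,310). I'll carry it to the tray.

```bash

python3 -m inch '[{"x":-0.1,"y":-0.5,"z":0,"yaw":0},{"x":-0.1,"y":-1,"z":0,"yaw":0},{"x":-0.1,"y":-1,"z":0,"yaw":0},{"x":-0.1,"y":-1,"z":0,"yaw":0},{"x":-0.1,"y":-1,"z":0,"yaw":0}]' && python3 -m inch '[{"x":-0.15,"y":-1,"z":0,"yaw":0},{"x":-0.15,"y":-1,"z":0,"yaw":0},{"x":-0.15,"y":-1,"z":0,"yaw":0},{"x":-0.15,"y":-1,"z":0,"yaw":0},{"x":-0.15,"y":-1,"z":0,"yaw":0}]' && python3 -m inch '[{"x":-0.2,"y":-1,"z":0,"yaw":0},{"x":-0.2,"y":-1,"z":0,"yaw":0},{"x":-0.2,"y":-1,"z":0,"yaw":0},{"x":-0.2,"y":-0.7,"z":0,"yaw":0},{"x":-0.2,"y":-0.3,"z":0,"yaw":0}]'
python3 -c "
from h import *
to(.466,-.248,.08,166)"
```

```text
time_s: 7.37
tcp_pos: [0.4905, 0.0643, 0.1582]
eef_rot: [178.9, -0.6, 166.2]
contact_force: [0.1, -0.7, -1.3]
gripper_width: 0.0508
time_s: 7.78
tcp_pos: [0.4731, -0.0701, 0.1522]
eef_rot: [179.0, -0.9, 166.2]
contact_force: [-0.2, 0.1, 0.3]
gripper_width: 0.0507
time_s: 8.2
tcp_pos: [0.4669, -0.1823, 0.1465]
eef_rot: [179.1, -1.2, 166.1]
contact_force: [0.5, 0.0, 0.1]
gripper_width: 0.0507
t 8.2 tcp [ 0.4669 -0.1823  0.1465] rot [179.1  -1.2 166.1] j [   0.   10.  -27.   -1.  -55. -103.] w 0.0507 F [0.5 0.  0.1]
units xyz [-0.66 -2.6   2.6 ] yaw 0.02
```

```bash

python3 -m inch '[{"x":-0.1,"y":-0.8,"z":0.3,"yaw":0},{"x":-0.2,"y":-0.9,"z":0.8,"yaw":0},{"x":-0.2,"y":-0.7,"z":0.8,"yaw":0},{"x":-0.1,"y":-0.2,"z":0.7,"yaw":0},{"x":0,"y":0,"z":0.2,"yaw":0}]' && python3 -c "
from h import *
to(.466,-.248,.021,166)"
```

```text
time_s: 8.62
tcp_pos: [0.4639, -0.2531, 0.0721]
eef_rot: [179.0, -1.1, 165.9]
contact_force: [-0.4, 0.5, 0.1]
gripper_width: 0.0507
t 8.62 tcp [ 0.4639 -0.2531  0.0721] rot [179.   -1.1 165.9] j [ -8.  17. -28.  -1. -46. -95.] w 0.0507 F [-0.4  0.5  0.1]
units xyz [-0.07  0.19  2.05] yaw -0.02
```

```bash

python3 -m inch '[{"x":0,"y":0.1,"z":0.6,"yaw":0},{"x":0,"y":0.1,"z":0.6,"yaw":0},{"x":0,"y":0,"z":0.5,"yaw":0},{"x":0,"y":0,"z":0.15,"yaw":0},{"x":0,"y":0,"z":0,"yaw":0}]' && python3 -c "
from h import *
to(.466,-.248,.0195,166)"
```

```text
time_s: 9.03
tcp_pos: [0.4622, -0.2461, 0.0226]
eef_rot: [179.1, -1.4, 165.8]
contact_force: [0.8, 0.6, 0.6]
gripper_width: 0.0509
t 9.03 tcp [ 0.4622 -0.2461  0.0226] rot [179.1  -1.4 165.8] j [ -7.  21. -31.  -2. -39. -95.] w 0.0509 F [0.8 0.6 0.6]
units xyz [-0.17 -0.04  0.12] yaw -0.04
```

```bash

python3 -m inch '[{"x":0,"y":0,"z":0.08,"yaw":0},{"x":0,"y":0,"z":0.03,"yaw":0},{"x":0,"y":0,"z":0,"yaw":0}]' && python3 -m inch '[{"x":0,"y":0,"z":0,"yaw":0},{"x":0,"y":0,"z":0,"yaw":0},{"x":0,"y":0,"z":0,"yaw":0}]' 0.6
python3 -m inch '[{"x":0,"y":0,"z":-0.5,"yaw":0},{"x":0,"y":0,"z":-1,"yaw":0},{"x":0,"y":0,"z":-1,"yaw":0},{"x":0,"y":0,"z":-1,"yaw":0},{"x":0,"y":0,"z":-1,"yaw":0}]'
python3 -c "
from h import *
to(.397,.232,.16,166);snap('wrist','w3')"
```

```text
time_s: 9.28
tcp_pos: [0.4632, -0.2455, 0.0214]
eef_rot: [179.1, -1.4, 165.9]
contact_force: [0.1, 0.6, -0.2]
gripper_width: 0.0511
time_s: 9.53
tcp_pos: [0.4644, -0.2456, 0.0232]
eef_rot: [179.1, -1.2, 166.0]
contact_force: [-0.6, -0.8, 0.1]
gripper_width: 0.0652
time_s: 9.95
tcp_pos: [0.4624, -0.2474, 0.1354]
eef_rot: [179.1, -1.8, 165.9]
contact_force: [1.2, 0.8, 0.2]
gripper_width: 0.0702
t 9.95 tcp [ 0.4624 -0.2474  0.1354] rot [179.1  -1.8 165.9] j [ -8.  13. -24.  -1. -55. -96.] w 0.0702 F [1.2 0.8 0.2]
units xyz [ 7.24 17.97 -0.48] yaw -0.03
```

View pics/w3.png

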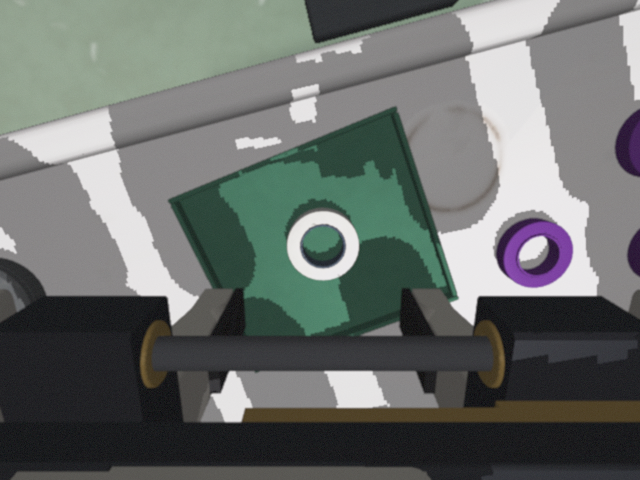

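The tape lies flat in the middle of the tray, at about (323,245). Next I'll move over the tab.

```bash

python3 -m inch '[{"x":0,"y":0.6,"z":-0.2,"yaw":0},{"x":0.2,"y":1,"z":-0.1,"yaw":0},{"x":0.3,"y":1,"z":-0.1,"yaw":0},{"x":0.3,"y":1,"z":-0.1,"yaw":0},{"x":0.3,"y":1,"z":-0.05,"yaw":0}]' && python3 -m inch '[{"x":0.3,"y":1,"z":-0.03,"yaw":0},{"x":0.3,"y":1,"z":-0.03,"yaw":0},{"x":0.3,"y":1,"z":-0.03,"yaw":0},{"x":0.3,"y":1,"z":-0.03,"yaw":0},{"x":0.3,"y":1,"z":-0.03,"yaw":0}]' && python3 -m inch '[{"x":0.5,"y":1,"z":-0.03,"yaw":0},{"x":0.5,"y":1,"z":-0.03,"yaw":0},{"x":0.5,"y":1,"z":-0.03,"yaw":0},{"x":0.5,"y":1,"z":-0.03,"yaw":0},{"x":0.5,"y":0.6,"z":0,"yaw":0}]'
python3 -c "
from h import *
to(.397,.232,.16,165.9)"
```

```text
time_s: 10.42
tcp_pos: [0.4692, -0.131, 0.1618]
eef_rot: [179.1, -0.8, 165.5]
contact_force: [0.9, 0.3, 0.2]
gripper_width: 0.07
time_s: 10.83
tcp_pos: [0.4634, 0.0052, 0.17]
eef_rot: [178.9, -0.6, 165.4]
contact_force: [0.6, -0.2, -0.6]
gripper_width: 0.0705
time_s: 11.25
tcp_pos: [0.4311, 0.1396, 0.1776]
eef_rot: [178.7, -0.3, 165.4]
contact_force: [0.5, 0.4, 0.6]
gripper_width: 0.0701
t 11.25 tcp [0.4311 0.1396 0.1776] rot [178.7  -0.3 165.4] j [  42.    2.  -31.   -1.  -56. -146.] w 0.0701 F [0.5 0.4 0.6]
units xyz [2.24 3.22 0.79] yaw -0.11
```

```bash

python3 -m inch '[{"x":0.7,"y":1,"z":0,"yaw":-0.1},{"x":0.7,"y":1,"z":0,"yaw":0},{"x":0.5,"y":0.7,"z":0,"yaw":0},{"x":0.2,"y":0.3,"z":0,"yaw":0},{"x":0,"y":0,"z":0,"yaw":0}]'
python3 -c "
from h import *
to(.397,.232,.081,165.9);snap('wrist','w4')"
```

```text
time_s: 11.67
tcp_pos: [0.3957, 0.2324, 0.1812]
eef_rot: [178.5, -0.2, 166.1]
contact_force: [-0.2, 0.7, 1.1]
gripper_width: 0.0702
t 11.67 tcp [0.3957 0.2324 0.1812] rot [178.5  -0.2 166.1] j [  54.    2.  -30.   -1.  -56. -158.] w 0.0702 F [-0.2  0.7  1.1]
units xyz [-0.07 -0.11  4.01] yaw 0.04
```

View pics/w4.png

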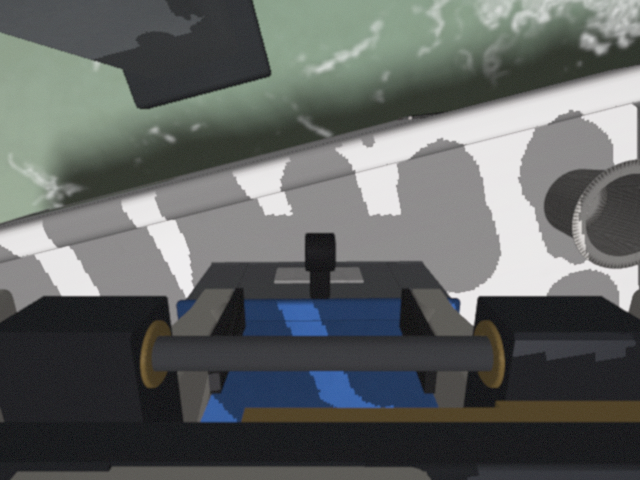

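The tab disc shows at about (320,250), centred between the jaws. I'll check its position before descending.

```bash
python3 - <<'E'
from h import *
f=np.load("pics/w4.npz");d=f["d"];K,P=f["K"],f["P"];im=f["im"]
v,u=np.mgrid[0:480,0:640];X=np.stack([(u-K[0,2])/K[0,0]*d,(v-K[1,2])/K[1,1]*d,d],-1)@P[:3,:3].T+P[:3,3]
t=(im.max(-1)<55)&(u>295)&(u<345)&(v>225)&(v<274)&(X[...,2]>.06)&(X[...,2]<.11)
a=np.radians(-14.1);p=X[t];h=np.array([.5586,.1915]);q=p[:,:2]-h
cx=q@[np.cos(a),np.sin(a)];cy=q@[-np.sin(a),np.cos(a)]
print(t.sum(),"cx",np.percentile(cx,[1,99]),"cy",np.percentile(cy,[1,99]),"z",np.percentile(p[:,2],[1,99]))
E
```

```text
1138 cx [-0.18056064 -0.1540903 ] cy [-0.00794329  0.00994274] z [0.08802234 0.09966985]
```

```bash

python3 -m inch '[{"x":0,"y":-0.05,"z":0.8,"yaw":0},{"x":0,"y":0,"z":0.8,"yaw":0},{"x":0,"y":0,"z":0.4,"yaw":0},{"x":0,"y":0,"z":0,"yaw":0}]'
python3 -c "
from h import *
to(.397,.232,.081,165.9)"
```

```text
time_s: 12.05
tcp_pos: [0.3973, 0.2296, 0.1307]
eef_rot: [178.3, -0.1, 166.0]
contact_force: [-0.3, -0.8, 1.1]
gripper_width: 0.0701
t 12.05 tcp [0.3973 0.2296 0.1307] rot [ 1.783e+02 -1.000e-01  1.660e+02] j [  54.    5.  -35.   -1.  -49. -157.] w 0.0701 F [-0.3 -0.8  1.1]
units xyz [0.03 0.03 1.99] yaw 0.03
```

```bash

python3 -m inch '[{"x":0,"y":0.1,"z":0.6,"yaw":0},{"x":0,"y":0,"z":0.6,"yaw":0},{"x":0,"y":0,"z":0.5,"yaw":0},{"x":0,"y":0,"z":0.15,"yaw":0},{"x":0,"y":0,"z":0,"yaw":0}]'
python3 -c "
from h import *
to(.397,.233,.080,165.9)"
```

```text
time_s: 12.47
tcp_pos: [0.4008, 0.2298, 0.0852]
eef_rot: [178.3, -0.1, 165.8]
contact_force: [-0.3, 0.5, 0.4]
gripper_width: 0.0702
t 12.47 tcp [0.4008 0.2298 0.0852] rot [ 1.783e+02 -1.000e-01  1.658e+02] j [  54.    9.  -37.   -1.  -42. -157.] w 0.0702 F [-0.3  0.5  0.4]
units xyz [0.18 0.08 0.21] yaw -0.04
```

```bash

python3 -m inch '[{"x":0.18,"y":0.1,"z":0.15,"yaw":0},{"x":0.05,"y":0.05,"z":0.06,"yaw":0},{"x":0,"y":0,"z":0,"yaw":0}]'
python3 -c "
from h import *
to(.397,.233,.080,165.9)"
```

```text
time_s: 12.72
tcp_pos: [0.3971, 0.2352, 0.0816]
eef_rot: [178.1, 0.0, 165.7]
contact_force: [0.7, -0.5, 0.7]
gripper_width: 0.0701
t 12.72 tcp [0.3971 0.2352 0.0816] rot [178.1   0.  165.7] j [  55.   10.  -38.   -1.  -41. -158.] w 0.0701 F [ 0.7 -0.5  0.7]
units xyz [-0.02 -0.09  0.06] yaw -0.06
```

```bash

python3 -m inch '[{"x":0,"y":-0.08,"z":0.04,"yaw":0},{"x":0,"y":0,"z":0,"yaw":0},{"x":0,"y":0,"z":0,"yaw":0},{"x":0,"y":0,"z":0,"yaw":0},{"x":0,"y":0,"z":0,"yaw":0}]' -1 25
python3 -m inch '[{"x":0,"y":0,"z":0,"yaw":0},{"x":0,"y":0,"z":0,"yaw":0},{"x":0,"y":0,"z":0,"yaw":0},{"x":0,"y":0,"z":0,"yaw":0},{"x":0,"y":0,"z":0,"yaw":0}]'
python3 -m inch '[{"x":0,"y":0,"z":0,"yaw":0},{"x":0,"y":0,"z":0,"yaw":0}]'
python3 -c "
from h import *
to(.397,.233,.080,165.9)"
```

```text
time_s: 13.13
tcp_pos: [0.397, 0.2342, 0.0823]
eef_rot: [178.0, 0.1, 165.7]
contact_force: [0.4, -0.3, -0.2]
gripper_width: 0.0424
time_s: 13.55
tcp_pos: [0.3968, 0.2333, 0.0824]
eef_rot: [178.1, 0.1, 165.8]
contact_force: [-0.7, 1.7, 0.2]
gripper_width: 0.0203
time_s: 13.72
tcp_pos: [0.3968, 0.2333, 0.0824]
eef_rot: [178.1, 0.1, 165.8]
contact_force: [-0.2, -0.5, 0.9]
gripper_width: 0.0203
t 13.72 tcp [0.3968 0.2333 0.0824] rot [1.781e+02 1.000e-01 1.658e+02] j [  55.    9.  -38.   -1.  -41. -158.] w 0.0203 F [-0.2 -0.5  0.9]
units xyz [-0.01 -0.01  0.1 ] yaw -0.03
```

The tab is gripped, and the 20.3 mm opening matches its width. I'll add an angle helper and lift along the arc.

```bash
cat >> h.py <<'E'
def lid(dth):
    from scipy.spatial.transform import Rotation as R
    s=r.get_state();a=np.radians(-14.1);C=np.array([[np.cos(a),-np.sin(a),0],[np.sin(a),np.cos(a),0],[0,0,1]])
    H=np.array([.5586,.1915,.08]);off=np.array([-.167,0,.006])-C.T@(np.array([.3968,.2333,.0824])-H)
    p=C.T@(s["tcp_pos"]-H)+off;ph=np.arctan2(.006,.167);th=np.arctan2(p[2],-p[0])-ph
    print("t",round(s["time_s"],2),"theta",np.degrees(th).round(1),"radius",np.hypot(p[0],p[2]).round(4),"lat",p[1].round(4),"F",s["contact_force"].round(1),"M",s["moment"].round(1),"w",s["gripper_width"].round(4),"rot",s["eef_rot"].round(1))
    M=R.from_euler("xyz",s["eef_rot"],degrees=True).as_matrix()
    for k in (dth/2,dth):
        t=th+np.radians(k)+ph;g=np.array([-.1671*np.cos(t),0,.1671*np.sin(t)])
        print(k,"units",(M.T@C@(g-p)/.025).round(2),"yaw",((s["eef_rot"][2]-165.9)/4).round(2))
E
python3 -m inch '[{"x":0,"y":0,"z":-0.2,"yaw":0},{"x":-0.02,"y":0,"z":-0.3,"yaw":0},{"x":-0.04,"y":0,"z":-0.3,"yaw":0},{"x":-0.05,"y":0,"z":-0.3,"yaw":0}]'
python3 -c "
from h import *
lid(15)"
```

```text
time_s: 14.05
tcp_pos: [0.4, 0.2325, 0.1107]
eef_rot: [178.1, 0.1, 165.8]
contact_force: [5.1, 1.1, -5.2]
gripper_width: 0.0201Traceback (most recent call last):
  File "<string>", line 3, in <module>
    lid(15)
    ~~~^^^^
  File "h.py", line 23, in lid
    print("t",round(s["time_s"],2),"theta",np.degrees(th).round(1),"radius",np.hypot(p[0],p[2]).round(4),"lat",p[1].round(4),"F",s["contact_force"].round(1),"M",s["moment"].round(1),"w",s["gripper_width"].round(4),"rot",s["eef_rot"].round(1))
                                                                                                                                                                                          ^^^^^^^^^^^^^^^^^^^^^^^^
AttributeError: 'float' object has no attribute 'round'
```

```bash
sed -i 's/s\["gripper_width"\].round(4)/round(s["gripper_width"],4)/' h.py
python3 -c "
from h import *
lid(15)"
```

```text
t 14.05 theta 9.8 radius 0.1673 lat -0.0 F [ 5.1  1.1 -5.2] M [-0.3 -1.5 -0.2] w 0.0201 rot [1.781e+02 1.000e-01 1.658e+02]
7.5 units [-0.24  0.03 -0.84] yaw -0.03
15 units [-0.59  0.06 -1.64] yaw -0.03
```

```bash
cd .;
python3 -m inch '[{"x":-0.07,"y":0.01,"z":-0.3,"yaw":0},{"x":-0.08,"y":0.01,"z":-0.3,"yaw":0},{"x":-0.1,"y":0.01,"z":-0.3,"yaw":0},{"x":-0.11,"y":0.01,"z":-0.28,"yaw":0},{"x":-0.13,"y":0.01,"z":-0.28,"yaw":0}]'
python3 -c "
from h import *
lid(14)"
```

```text
time_s: 14.47
tcp_pos: [0.4135, 0.229, 0.1523]
eef_rot: [178.0, 0.2, 165.8]
contact_force: [7.7, 0.8, -6.6]
gripper_width: 0.0202
t 14.47 theta 24.8 radius 0.1679 lat -0.0001 F [ 7.7  0.8 -6.6] M [-0.3 -2.  -0.2] w 0.0202 rot [178.    0.2 165.8]
7.0 units [-0.44  0.03 -0.69] yaw -0.04
14 units [-0.94  0.05 -1.33] yaw -0.04
```

```bash
cd .;
python3 -m inch '[{"x":-0.17,"y":0.01,"z":-0.28,"yaw":0},{"x":-0.18,"y":0.01,"z":-0.27,"yaw":0},{"x":-0.19,"y":0.01,"z":-0.27,"yaw":0},{"x":-0.2,"y":0.01,"z":-0.26,"yaw":0},{"x":-0.2,"y":0.01,"z":-0.25,"yaw":0}]'
python3 -c "
from h import *
lid(12)"
```

```text
time_s: 14.88
tcp_pos: [0.4378, 0.2229, 0.1896]
eef_rot: [177.9, 0.2, 165.7]
contact_force: [6.9, 1.8, -10.4]
gripper_width: 0.0205
t 14.88 theta 40.2 radius 0.1684 lat -0.0001 F [  6.9   1.8 -10.4] M [-0.1 -2.4 -0.2] w 0.0205 rot [177.9   0.2 165.7]
6.0 units [-0.54  0.02 -0.46] yaw -0.04
12 units [-1.08  0.04 -0.89] yaw -0.04
```

```bash
cd .;
python3 -m inch '[{"x":-0.22,"y":0.01,"z":-0.2,"yaw":0},{"x":-0.22,"y":0.01,"z":-0.18,"yaw":0},{"x":-0.2,"y":0.01,"z":-0.14,"yaw":0},{"x":-0.12,"y":0,"z":-0.08,"yaw":0},{"x":0,"y":0,"z":0,"yaw":0}]'
python3 - <<'E'
from h import *
lid(1); snap("wrist","w5"); snap("scene","s5"); snap("top","t5")
cv2.imwrite("pics/s5c.png",cv2.resize(cv2.imread("pics/s5.png")[170:370,150:420],None,fx=2.5,fy=2.5))
f=np.load("pics/s0.npz")
a=np.radians(-14.1);H=np.array([.5586,.1915]);B=np.array([[np.cos(a),np.sin(a)],[-np.sin(a),np.cos(a)]])
for n in ("w5","s5","t5"):
    f=np.load(f"pics/{n}.npz");d=f["d"];K,P=f["K"],f["P"];im=f["im"]
    v,u=np.mgrid[0:480,0:640];X=np.stack([(u-K[0,2])/K[0,0]*d,(v-K[1,2])/K[1,1]*d,d],-1)@P[:3,:3].T+P[:3,3]
    hsv=cv2.cvtColor(im,cv2.COLOR_RGB2HSV);m=(cv2.inRange(hsv,(100,120,30),(120,255,255))>0)&(d>0)
    p=X[m];c=(p[:,:2]-H)@B.T;k=(c[:,0]>-.14)&(c[:,0]<.02)&(abs(c[:,1])<.1)&(p[:,2]>.07)&(p[:,2]<.25);c=c[k];z=p[k,2]
    if len(z)<50: print(n,len(z));continue
    # robust line z = b - tan(th)*cx
    g=np.ones(len(z),bool)
    for _ in range(4):
        q=np.polyfit(c[g,0],z[g],1);e=abs(np.polyval(q,c[:,0])-z);g=e<max(.004,2*np.median(e))
    print(n,len(z),g.sum(),"angle",np.degrees(np.arctan(-q[0])).round(1),"z at hinge",q[1].round(3),"xrange",c[g,0].min().round(3),c[g,0].max().round(3))
E
```

```text
time_s: 15.3
tcp_pos: [0.4569, 0.218, 0.2077]
eef_rot: [177.9, -0.0, 165.7]
contact_force: [-1.4, 2.9, -2.2]
gripper_width: 0.0198
t 15.3 theta 49.3 radius 0.1681 lat -0.0002 F [-1.4  2.9 -2.2] M [ 0.5  0.6 -0. ] w 0.0198 rot [177.9  -0.  165.7]
0.5 units [-0.07  0.01 -0.01] yaw -0.06
1 units [-0.12  0.01 -0.04] yaw -0.06
w5 0
s5 3
t5 963 825 angle 48.6 z at hinge 0.097 xrange -0.083 0.004
```

View pics/s5c.png

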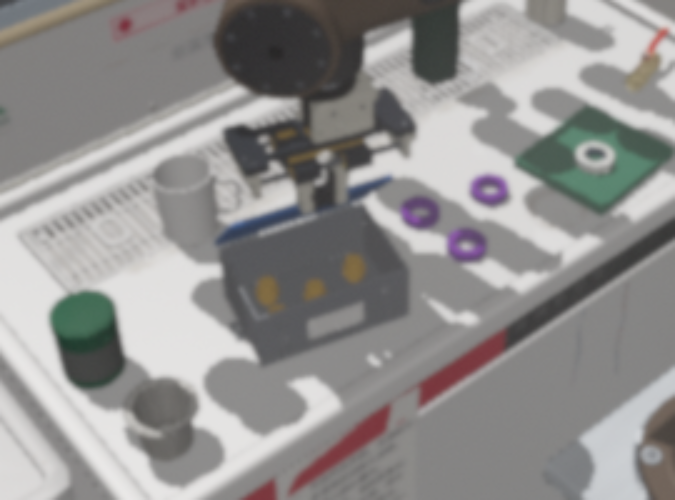

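The scene shows the lid held open by the tab and the tape in the tray. The bystanders look unmoved. The lid angle reads 48.6° from the top camera and 49.3° from kinematics. I'll nudge it up by about 1° and check that it stays steady.

```bash
cd .;
python3 -m inch '[{"x":-0.1,"y":0,"z":-0.06,"yaw":0},{"x":0,"y":0,"z":0,"yaw":0},{"x":0,"y":0,"z":0,"yaw":0}]'
python3 - <<'E'
from h import *
lid(1)
for i in range(12): snap("top","t6")
lid(1)
a=np.radians(-14.1);H=np.array([.5586,.1915]);B=np.array([[np.cos(a),np.sin(a)],[-np.sin(a),np.cos(a)]])
f=np.load("pics/t6.npz");d=f["d"];K,P=f["K"],f["P"];im=f["im"]
v,u=np.mgrid[0:480,0:640];X=np.stack([(u-K[0,2])/K[0,0]*d,(v-K[1,2])/K[1,1]*d,d],-1)@P[:3,:3].T+P[:3,3]
m=(cv2.inRange(cv2.cvtColor(im,cv2.COLOR_RGB2HSV),(100,120,30),(120,255,255))>0)&(d>0)
p=X[m];c=(p[:,:2]-H)@B.T;k=(c[:,0]>-.085)&(c[:,0]<.0)&(abs(c[:,1])<.1)&(p[:,2]>.07)&(p[:,2]<.25);c=c[k];z=p[k,2]
for _ in range(4):
    q=np.polyfit(c[:,0],z,1);e=abs(np.polyval(q,c[:,0])-z);g=e<.006;c=c[g];z=z[g]
print("angle",np.degrees(np.arctan(-q[0])).round(1),len(z))
E
```

```text
time_s: 15.7
tcp_pos: [0.4579, 0.2178, 0.2084]
eef_rot: [177.9, -0.1, 165.7]
contact_force: [-1.4, 3.7, -0.6]
gripper_width: 0.0205
t 15.7 theta 49.7 radius 0.168 lat -0.0002 F [-1.4  3.7 -0.6] M [ 0.5  0.7 -0. ] w 0.0205 rot [ 1.779e+02 -1.000e-01  1.657e+02]
0.5 units [-0.07  0.01 -0.01] yaw -0.04
1 units [-0.12  0.01 -0.04] yaw -0.04
t 16.3 theta 49.8 radius 0.168 lat -0.0002 F [-2.4  3.9 -0.9] M [ 0.6  0.9 -0. ] w 0.0202 rot [ 1.779e+02 -1.000e-01  1.657e+02]
0.5 units [-0.07  0.01 -0.01] yaw -0.04
1 units [-0.12  0.01 -0.04] yaw -0.04
angle 49.1 836
```

The lid stayed steady for 0.6 s at 49–50°, with the grip at 20 mm and small forces. I'm handing in the job.

```bash
python3 -c "
from plant import r
print(r.close_job())"
```

```text
the job is handed in; nothing more can be done
None
```

The job is done and handed in at about 16 s of the 72 s allowed. I took the tape off the lid and laid it flat in the middle of the green tray. Then I lifted the lid by its black tab and left the gripper holding it open at about 50°.

**Last checks:**
- **Lid angle:** the arm's position gave 49.8° and a plane fit to the top camera's depth gave 49.1°. It moved only 0.1° over 0.6 s of holding.
- **Grip:** the tab was still in the jaws, at an opening of 20 mm. The contact force was about 5 N while holding and peaked at about 13 N in the readings taken during the lift.
- **Tape:** the wrist picture showed it flat in the tray, and a later scene picture still showed it there.
- **Other things:** the bystanders in the last scene picture looked unmoved, but I didn't measure them.

The first grip on the tape was too high because I overcorrected for arm sag. I opened, lowered and regripped it before lifting. No other check failed.

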